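Set the air valve of the airbrush bench

ROBOT

A 6-joint arm with a two-finger parallel gripper is mounted at the origin on the work surface. World frame = base frame: x ahead of the robot, y to its left, z up, the work surface at z = 0. Lengths are in m, angles in rad, forces in N, time in s.
With the tool pointing down it reaches from about 0.15 to 0.775 m from the base axis. Payload 6.1 kg.
Tool frame: the origin (TCP) lies midway between the tips of the shut fingers; the grasp point (between the pads) lies 19 mm behind it; z points along the fingers, y is the line along which they close (so a half turn about z gives the same grasp; the last joint's range is limited). The gripper opens to 85 mm and grips with 20 to 120 N. Pads are 22 mm wide; open, the fingers measure 114 mm over their backs; the gripper's body (76 mm by 85 mm) begins 54 mm behind the grasp point. The pads swing forward as they close: fully open they stand 13 mm farther back than shut.
Start: joints at [1.262, 0.126, -0.04, 1.405, 0, 1.571], TCP at [0.16, 0.5, 0.231] pointing down, gripper open.
Joint ranges: [-2.72, 2.72], [-0.95, 1.95], [-1.27, 1.35], [-1.78, 2.02], [-1.46, 1.47], [-3.14, 3.14]. Speed limits (rad/s): [2.39, 2.39, 3.01, 3.14, 3.14, 3.14].

INTERFACE

Orientations are given as a 3x3 rotation matrix whose columns are the frame's x, y, z axes.
In Python, from cell import get_obs, viewer, r gives the robot as it stands. The module is installed in compiled form; this text tells all that it offers.
- The arm moves only by the shell command python3 -m creep 'ROWS'. ROWS is rows parted by semicolons, their numbers by spaces, 1 to 20 of them, each of 5 numbers: dx, dy, dz in m, then a turn about the tool's z in rad, then the finger opening in m; each row is the pose to reach, as a shift and turn from the pose commanded when the command began, along the tool's axes at that moment; what a row does not reach only later rows make up. A row lasts 1/10 s, in which the tool goes at most 0.05 m and 0.15 rad, less where a joint would pass 70% of its speed; a pose out of reach is approached as far as the arm can. The fingers move at their own pace and stop on an object; the grip force is fixed at half the most. Time passes only in rows, so rows that do not move let the fingers close. It prints the time, the measured TCP pose, the force, the opening and the grip force at its end.
- get_obs(): the state, without advancing time (a new reading comes with each control period).
- viewer.read_camera(name): name is "side" or "top" or "wrist"; returns a dict with "frame" (400x640x3 uint8, red, green, blue), "depth" (400x640 float32, m along the optical axis (not along the pixel's ray), 0 where there is no reading), "K" (3x3 intrinsics, pixels), "rvec" (rotation vector, rad) and "tvec" (3), from world to camera coordinates, as OpenCV has them. Camera axes: x right, y down, z forward; pixel columns grow to the right and rows downward; lengths in m; the calibration is good to about 2 mm. A picture is of the moment at which its call begins.
- r.finish_job(): hands the job in; it is judged then, once.
The state is a dict: "t": time; "joints": joint angles; "joint_vel": joint speeds; "joint_efforts": joint torques, N m; "ee_pos": TCP position; "orientation": TCP orientation; "force": force on the tool from outside, world axes, zero at the start; "wrist_torque": the same for the moment, N m; "opening": finger opening in m; "grasp_force": force on a finger pad.
Only numpy, scipy, OpenCV 4.12 (cv2) and the standard library are available. Lean on these libraries where they do the work, as an engineer would, in place of code of your own. Each camera call takes 0.05 s, during which the arm holds its last target. There are 200 camera calls.

TASK

Slide the loose orange grip sleeve over the upright crank pin of the blue valve wheel, all the way down, and use it to crank the valve clockwise (seen from above) until it is fully closed against its stop. Then back it off exactly two full turns anticlockwise, and finish still gripping the sleeve, seated on its pin, with the wheel at rest. Leave the paint jar, palette, bottle, cup, brush and spatula where they are.

Things in the scene. Friction and masses are not known exactly. Their poses are not given: they have to be found in the camera images.
- sleeve: loose orange plastic grip sleeve, a plain tube 32 mm outside, 17 mm bore right through, 56 mm tall, 60 g, standing upright on the table beside a blue jar (which stands where varies); origin at the centre of its lower end, z up along the bore. Either end fits the pin, with 2.5 mm play all round; it turns freely on the pin
- valve: fixed brass valve body on an 84 mm foot flange, with a steel pipe 20 mm thick running 150 mm from it along its own +x at 30 mm height, and a small gauge on the pipe (top 71 mm above the table, 98 mm from the axis); origin on the table on the vertical wheel axis. Position and yaw vary. With the valve closed the crank pin lies in its +x direction, over the pipe
- axis (a point): point on the vertical wheel axis, at the height of pin_foot (92 mm above the table)
- pin_foot (a point): centre of the crank pin's foot: the flat 26 mm collar on the rim of the blue wheel on which the sleeve seats, 60 mm from the wheel axis, 92 mm above the table. The wheel is 132 mm across, rim 12 mm thick with its top 88 mm above the table, three spokes, hub top 98 mm above the table. Moves round with the wheel
- pin_tip (a point): top of the upright dark steel crank pin, 12 mm in diameter with a tapered top, 45 mm above pin_foot; a seated sleeve stands 11 mm higher than it
- wheel (a joint): angle of the wheel in rad: 0 is closed against the stop, grows anticlockwise seen from above as the valve opens, 6.283 a turn, other stop at 18. Starts 2.5 to 7 (0.4 to 1.1 turns open). Stiff, needs about 2 N at the pin, stays where it is left, and does not rise or sink
- jar: small blue paint jar with a white lid, 42 mm across, 50 mm tall, loose; origin at the centre of its underside; leave alone
- palette: white six-well paint palette, 125 x 180 x 14 mm, loose, flat on the table left of the valve; origin at the centre of its underside; leave alone
- bottle: green bottle, 58 mm across, 165 mm tall, loose; origin at the centre of its underside; leave alone
- cup: grey measuring cup, 86 mm across, 70 mm tall, with a flat handle reaching 130 mm along its own -x; origin at the centre of its underside; leave alone
- brush: paint brush lying on the table along its own x, left of the valve; leave alone
- spatula: spatula lying on the table along its own x, left of the valve; leave alone
Mind the look-alikes: they are no part of the job. Leave any green look-alike of the valve alone.

How it is judged:
By the outcome, as a careful person would: the job done as asked, in the order asked, and still so for the second after the job is handed in, while the arm keeps its last pose, push and grip.
It also fails if it takes over 72 s, if anything falls off the work surface, if the arm or the gripper's body presses on something with over 40 N, if the wrist force passes 120 N, or if a joint passes its speed limit or range.

## Working session

There is one attempt and no reset: what is moved stays moved. The work goes in short steps, Python scripts to look and compute and a shell command to move; the robot and the scene stay as the last step left them, time stands still between calls to the robot, and variables do not carry over. Pictures are saved under pics/ and viewed, at most 10 in all, crops included, and the job is handed in when it is done.

```bash
mkdir -p pics; cat > h.py <<'E'
import numpy as np, cv2
from cell import get_obs, viewer, r
def cam(n):
    c=viewer.read_camera(n); R=cv2.Rodrigues(np.array(c["rvec"],float))[0]; t=np.array(c["tvec"],float).ravel()
    return c["frame"],c["depth"],np.array(c["K"]),R,t
def ray(c,u,v,z):
    _,_,K,R,t=c
    d=R.T@np.linalg.inv(K)@np.array([u,v,1.]); o=-R.T@t
    return o+d*(z-o[2])/d[2]
def cloud(c):
    f,d,K,R,t=c
    v,u=np.mgrid[:400,:640]
    p=np.stack([(u-K[0,2])/K[0,0]*d,(v-K[1,2])/K[1,1]*d,d],-1)
    return (p-t)@R
def save(c,n): cv2.imwrite(n,c[0][...,::-1])
E
python3 - <<'E'
from h import *
o=get_obs(); print(o["ee_pos"],np.round(o["orientation"],3).tolist())
a=cam("top");s=cam("side")
im=np.vstack([a[0],s[0]])[...,::-1]
save(a,"pics/top.png");save(s,"pics/side.png")
for c in (a,s): print(-c[3].T@c[4], c[2][0,0])
E
```

```text
[0.15943946 0.49977147 0.23052528] [[-0.953, 0.304, -0.0], [0.304, 0.953, -0.002], [0.0, -0.002, -1.0]]
[ 0.41345641 -0.00349451  1.31459314] 436.3895169581196
[-0.01524241 -1.25366032  1.21421697] 518.0464851955177
```

View pics/top.png

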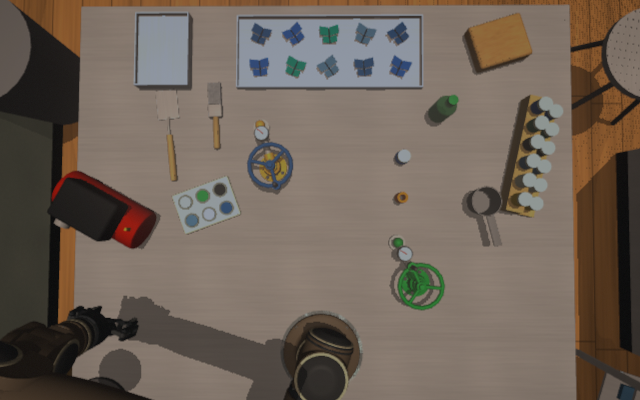

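View pics/side.png

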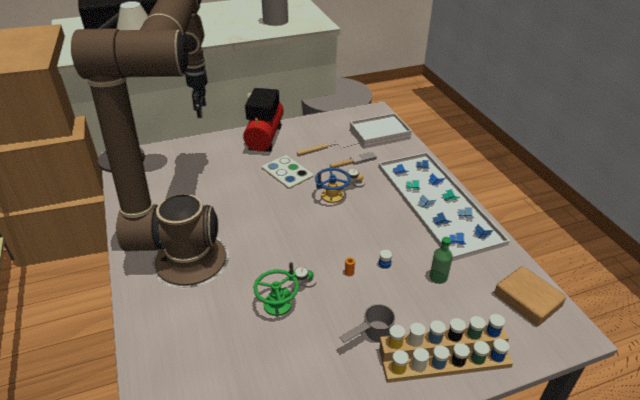

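The top view shows the blue wheel at (270,165), the sleeve at (401,198) and the jar at (403,156). The side view shows the wheel at (333,180) and the sleeve at (350,267). Next I'll measure these and zoom in on the wheel.

```bash
python3 - <<'E'
from h import *
a=cam("top");s=cam("side")
def crop(c,x,y,w,h): return cv2.resize(c[0][y:y+h,x:x+w],(w*6,h*6),interpolation=cv2.INTER_CUBIC)
im=np.hstack([crop(a,237,115,66,80),crop(s,300,140,66,80)])
cv2.imwrite("pics/w.png",im[...,::-1])
for n,c in(("top",a),("side",s)):
    P=cloud(c);h=cv2.cvtColor(c[0],cv2.COLOR_RGB2HSV)
    m=(h[...,0]>100)&(h[...,0]<125)&(h[...,1]>110)&(P[...,2]>.075)&(P[...,2]<.1)&(P[...,1]>-.05)&(P[...,0]<.75)&(c[1]>0)
    v,u=np.nonzero(m); 
    hull=cv2.convexHull(np.stack([u,v],1).astype(np.float32))[:,0]
    q=np.array([ray(c,*p,.085)[:2] for p in hull]).astype(np.float32)
    (x,y),rad=cv2.minEnclosingCircle(q.reshape(-1,1,2)); e=cv2.fitEllipse(q.reshape(-1,1,2));print(n,"wheel",m.sum(),x,y,rad,e)
    m=(h[...,0]>5)&(h[...,0]<18)&(h[...,1]>170)&(P[...,0]>.3)&(P[...,1]<-.02)&(P[...,1]>-.3)&(P[...,0]<.6)&(c[1]>0)
    k,l,st,ce=cv2.connectedComponentsWithStats(m.astype(np.uint8))
    for i in range(1,k):
        if st[i,4]>15: print(n,"or",st[i],ce[i],ray(c,*ce[i],.056),ray(c,*ce[i],.028),np.median(P[l==i],0))
P=cloud(a);g=(P[...,2]>.045)&(P[...,2]<.065)&(P[...,0]>.3)&(P[...,0]<.55)&(P[...,1]>-.25)&(P[...,1]<-.1)
k,l,st,ce=cv2.connectedComponentsWithStats(g.astype(np.uint8))
for i in range(1,k): print(st[i],ce[i],ray(a,*ce[i],.053))
E
```

```text
top wheel 328 0.5447967648506165 0.14425939321517944 0.0658649429678917 ((0.547293484210968, 0.14558440446853638), (0.12129170447587967, 0.12806257605552673), 104.15188598632812)
side wheel 239 0.5436509251594543 0.14572586119174957 0.06914718449115753 ((0.5467075109481812, 0.14619135856628418), (0.12463316321372986, 0.13502416014671326), 128.32333374023438)
side or [345 258   9  18 134] [349.25373134 266.2761194 ] [ 0.44878355 -0.25348133  0.056     ] [ 0.46000142 -0.22930191  0.028     ] [ 0.45496862 -0.24111403  0.04379934]
[396 192  12  11  78] [401.71794872 197.28205128] [ 0.45869542 -0.2325117   0.053     ]
[396 240   4   6  12] [397.58333333 242.83333333] [ 0.32770337 -0.22042494  0.053     ]
[401 244   1   2   2] [401.  244.5] [ 0.32299879 -0.23019944  0.053     ]
[398 246   1   1   1] [398. 246.] [ 0.3186473  -0.22160387  0.053     ]
[400 247   1   1   1] [400. 247.] [ 0.31582556 -0.22732423  0.053     ]
[403 246   1   1   1] [403. 246.] [ 0.31874572 -0.2359156   0.053     ]
[405 246   1   1   1] [405. 246.] [ 0.31878508 -0.24163874  0.053     ]
[407 247   1   1   1] [407. 247.] [ 0.31596407 -0.24735428  0.053     ]
[397 249   2   3   3] [397.33333333 250.        ] [ 0.3071915  -0.21967784  0.053     ]
```

View pics/w.png

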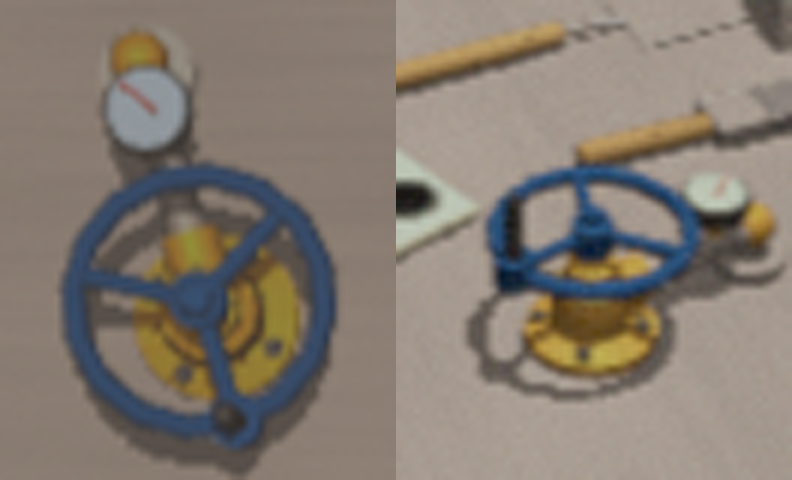

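The crop shows the pin tip at top pixel (275.3,184.2), the hub at (269.8,165) and the gauge at (261.5,133). The pin is roughly opposite the pipe, so the valve is about half a turn open.

```bash
python3 - <<'E'
from h import *
a=cam("top");s=cam("side")
R=np.array(get_obs()["orientation"]);p=np.array(get_obs()["ee_pos"])
hub=ray(a,269.8,165,.098);tip=ray(a,275.3,184.2,.137);g=ray(a,261.5,133,.071)
print("top hub",hub,"tip",tip,"gauge",g)
print("side tip",ray(s,300+116/6,140+200/6,.137),"hub",ray(s,300+195/6,140+218/6,.098),"g",ray(s,300+320/6,140+200/6,.071))
print("jar",ray(a,403.5,156,.05))
for c in(hub,np.array([.546,.1455,0])): 
  d=(tip-c)[:2];e=(g-c)[:2];print(np.hypot(*d),np.hypot(*e),np.arctan2(d[1],d[0]),np.arctan2(e[1],e[0]))
print("to sleeve (tool)",R.T@(np.array([.459,-.232,.17])-p))
E
```

```text
top hub [0.54577622 0.14401101 0.098     ] tip [0.48942618 0.12386756 0.137     ] gauge [0.64089495 0.17205624 0.071     ]
side tip [0.48955715 0.12494192 0.137     ] hub [0.54624281 0.14146441 0.098     ] g [0.63963618 0.16616956 0.071     ]
jar [ 0.57863688 -0.23843519  0.05      ]
0.0598421703509681 0.09916707175400868 -2.798278646368486 0.28672033011649695
0.06056863204684252 0.09854078398624988 -2.776371533290462 0.2728685390112174
to sleeve (tool) [-0.50780383 -0.6063311   0.06137914]
```

```bash
R='-.508 -.606 .04 0 .085'; python3 -m creep '-.508 -.606 .04 0 .085;-.508 -.606 .04 0 .085;-.508 -.606 .04 0 .085;-.508 -.606 .04 0 .085;-.508 -.606 .04 0 .085;-.508 -.606 .04 0 .085;-.508 -.606 .04 0 .085;-.508 -.606 .04 0 .085;-.508 -.606 .04 0 .085;-.508 -.606 .04 0 .085;-.508 -.606 .04 0 .085;-.508 -.606 .04 0 .085;-.508 -.606 .04 0 .085;-.508 -.606 .04 0 .085;-.508 -.606 .04 0 .085;-.508 -.606 .04 0 .085;-.508 -.606 .04 0 .085;-.508 -.606 .04 0 .085;-.508 -.606 .04 0 .085'; python3 - <<'E'
from h import *
w=cam("wrist");save(w,"pics/wr1.png");o=get_obs();print(o["ee_pos"],np.round(o["orientation"],3).tolist(),o["joints"])
h=cv2.cvtColor(w[0],cv2.COLOR_RGB2HSV);P=cloud(w)
m=(h[...,0]>5)&(h[...,0]<18)&(h[...,1]>170)
t=m&(abs(P[...,2]-.056)<.006)
for q in(m,t):
    v,u=np.nonzero(q)
    if len(u)>10: (x,y),rd=cv2.minEnclosingCircle(np.stack([u,v],1).astype(np.float32));print(len(u),x,y,rd,ray(w,x,y,.056))
E
```

```text
t: 2.2
ee_pos: [0.4589, -0.2309, 0.1913]
orientation: [[-0.953, 0.304, -0.0], [0.304, 0.953, 0.0], [0.001, 0.0, -1.0]]
force: [0.4, 0.1, 0.4]
opening: 0.085
grasp_force: 0.0
[ 0.45902772 -0.23066043  0.19153331] [[-0.953, 0.303, 0.0], [0.303, 0.953, 0.0], [0.0, 0.0, -1.0]] [-4.65739403e-01  1.07220871e-01 -1.47508902e-01  1.31611160e+00
  1.66088598e-04 -1.57914074e-01]
1568 320.0 317.0 328.397705078125 [ 0.5810957  -0.26111236  0.056     ]
514 166.5 237.5 170.4656524658203 [ 0.45836276 -0.36954693  0.056     ]
```

View pics/wr1.png

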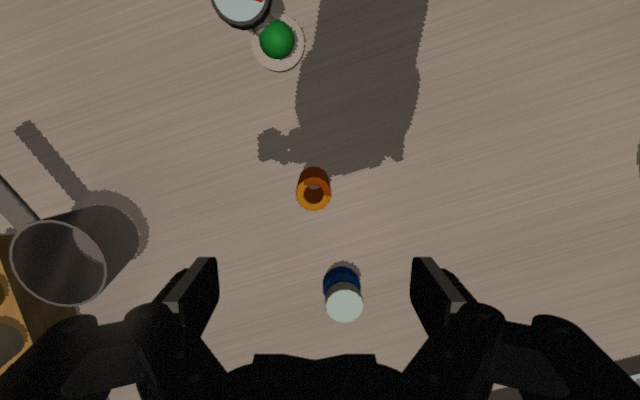

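The sleeve's top ring is at about (313.5,194), and the jar's lid at (344,305). I'll cast the ring onto z=0.056.

```bash
python3 - <<'E'
from h import *
w=cam("wrist");o=get_obs();R=np.array(o["orientation"]);p=np.array(o["ee_pos"])
h=cv2.cvtColor(w[0],cv2.COLOR_RGB2HSV)
m=(h[...,0]>8)&(h[...,0]<25)&(h[...,1]>150)&(h[...,2]>150); m[:150]=0;m[230:]=0;m[:,:280]=0;m[:,350:]=0
v,u=np.nonzero(m);(x,y),rd=cv2.minEnclosingCircle(np.stack([u,v],1).astype(np.float32))
q=ray(w,x,y,.056);print(x,y,rd,q,R.T@(q-p), rd/w[2][0,0]*(( -w[3].T@w[4])[2]-.056))
E
```

```text
312.5090026855469 194.0720672607422 16.6033992767334 [ 0.46013155 -0.22982147  0.056     ] [-0.00072156  0.00097187  0.1356899 ] 0.014155066848985143
```

```bash
python3 -m creep '-.001 .001 .05 0 .085;-.001 .001 .1 0 .085;-.001 .001 .14 0 .085;-.001 .001 .165 0 .085;-.001 .001 .171 0 .085;-.001 .001 .171 0 .085;-.001 .001 .171 0 .02;-.001 .001 .171 0 .02;-.001 .001 .171 0 .02;-.001 .001 .171 0 .02;-.001 .001 .171 0 .02;-.001 .001 .171 0 .02;-.001 .001 .171 0 .02'
```

```text
t: 3.6
ee_pos: [0.4613, -0.2313, 0.0217]
orientation: [[-0.953, 0.304, 0.002], [0.304, 0.953, -0.001], [-0.002, -0.0, -1.0]]
force: [-1.1, 0.9, 6.1]
opening: 0.031
grasp_force: 59.1
```

```bash
python3 -m creep '0 0 -.03 0 .02;0 0 -.08 0 .02;0 0 -.13 0 .02;0 0 -.16 0 .02;.011 .047 -.16 0 .02;.022 .094 -.16 0 .02;.033 .141 -.16 0 .02;.044 .188 -.16 0 .02;.055 .235 -.16 0 .02;.066 .282 -.16 0 .02;.077 .328 -.16 0 .02;.081 .3475 -.16 0 .02;.081 .3475 -.16 0 .02;.081 .3475 -.16 0 .02;.081 .3475 -.16 0 .02'; python3 - <<'E'
from h import *
w=cam("wrist");s=cam("side");t=cam("top")
im=np.hstack([cv2.resize(w[0][100:400,170:470],(400,400)),cv2.resize(s[0][100:220,280:400],(400,400),interpolation=cv2.INTER_CUBIC)])
cv2.imwrite("pics/pin1.png",im[...,::-1])
E
```

```text
t: 5.1
ee_pos: [0.4889, 0.1238, 0.1804]
orientation: [[-0.952, 0.305, -0.0], [0.305, 0.952, -0.0], [-0.0, -0.0, -1.0]]
force: [0.5, -0.3, -0.4]
opening: 0.0309
grasp_force: 59.6
```

View pics/pin1.png

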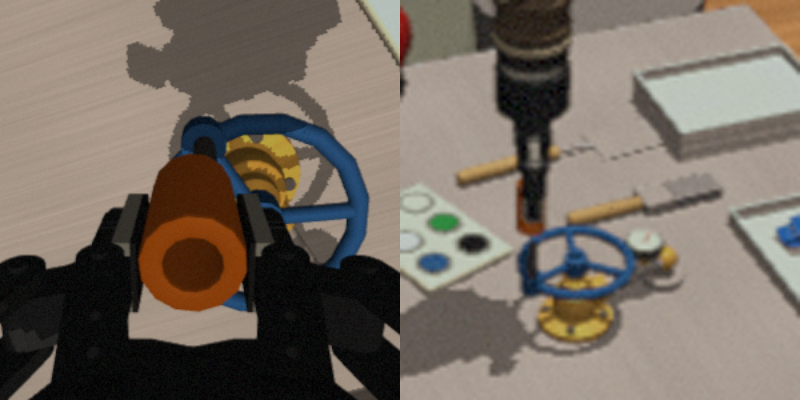

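The wrist view shows the sleeve's top ring centred near (314.7,296.5) and the pin collar near (322,200). In the side view, the sleeve's lower end at (319,170) sits just above the pin.

```bash
python3 - <<'E'
from h import *
w=cam("wrist");s=cam("side");o=get_obs();p=np.array(o["ee_pos"]);print(p)
h=cv2.cvtColor(w[0],cv2.COLOR_RGB2HSV)
for lo in (120,150):
    m=(h[...,0]>5)&(h[...,0]<25)&(h[...,1]>150)&(h[...,2]>lo);m[:240]=0;m[:,:250]=0;m[:,380:]=0
    v,u=np.nonzero(m);(x,y),rd=cv2.minEnclosingCircle(np.stack([u,v],1).astype(np.float32));print(lo,x,y,rd,ray(w,x,y,p[2]+.0345))
print("top ring eye",ray(w,314.7,296.5,p[2]+.0345))
print("collar",ray(w,322.2,199.8,.092))
h=cv2.cvtColor(s[0],cv2.COLOR_RGB2HSV)
m=(h[...,0]>3)&(h[...,0]<18)&(h[...,1]>150);m[:150]=0;m[175:]=0;m[:,:310]=0;m[:,330:]=0
v,u=np.nonzero(m);print("side or",u.min(),u.max(),v.min(),v.max())
for r_ in range(v.min(),v.max()+1):print(r_,u[v==r_].min(),u[v==r_].max(),end=' | ')
d=s[0][168:192,308:330].astype(int).sum(2)
print();[print(168+i,*x) for i,x in enumerate(d)]
E
```

```text
[0.4891067  0.12388799 0.18043564]
120 330.51080322265625 281.15826416015625 61.089725494384766 [0.48261987 0.13468001 0.21493564]
150 0.0 0.0 0.0 [0.36550368 0.06972974 0.21493564]
top ring eye [0.48695025 0.12715403 0.21493564]
collar [0.485096   0.13379293 0.092     ]
side or 315 322 154 169
154 316 317 | 155 315 316 | 156 315 316 | 157 316 316 | 158 316 316 | 159 316 316 | Traceback (most recent call last):
  File "<stdin>", line 12, in <module>
    return umr_minimum(a, axis, None, out, keepdims, initial, where)
ValueError: zero-size array to reduction operation minimum which has no identity
```

```bash
python3 -m creep '0 .04 0 0 .02;0 .04 0 0 .02;0 .04 0 0 .02;0 .04 0 0 .02'; python3 - <<'E'
from h import *
w=cam("wrist");save(w,"pics/w2full.png")
cv2.imwrite("pics/w2.png",cv2.resize(w[0][170:370,200:460],(780,600),interpolation=cv2.INTER_CUBIC)[...,::-1])
E
```

```text
t: 5.75
ee_pos: [0.5009, 0.1623, 0.1802]
orientation: [[-0.953, 0.304, -0.0], [0.304, 0.953, -0.0], [0.0, -0.001, -1.0]]
force: [-0.5, 0.8, -0.9]
opening: 0.0311
grasp_force: 59.8
```

View pics/w2.png

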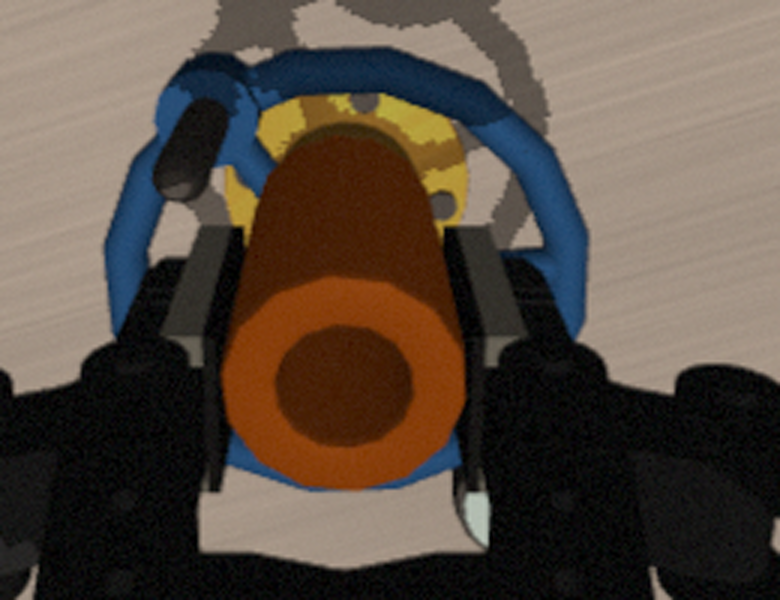

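The wrist crop shows the pin tip at about pixel (259.3,232.3), the pin foot at (269.5,206) and the sleeve's top ring centred at (314.7,297.7).

```bash
python3 - <<'E'
from h import *
w=cam("wrist");o=get_obs();p=np.array(o["ee_pos"]);R=np.array(o["orientation"]);print(p)
t=ray(w,314.7,297.7,p[2]+.0345);b=ray(w,315,170+(122+0)/3,p[2]-.0217)
tip=ray(w,259.3,232.3,.137);ft=ray(w,269.5,206,.092)
print(t,b,tip,ft);print("axis-tcp",R.T@(t-p),"far bottom edge",R.T@(b-p));print("tool shift tip",R.T@(tip-t),"foot",R.T@(ft-t))
E
```

```text
[0.50100212 0.1622022  0.18034363]
[0.49929767 0.16555185 0.21484363] [0.48344616 0.17088344 0.15864363] [0.4926652  0.13245063 0.137     ] [0.48956407 0.13387194 0.092     ]
axis-tcp [ 0.00264549  0.00266488 -0.03450036] far bottom edge [0.01936511 0.00292435 0.02170038]
tool shift tip [-0.00377037 -0.03353411  0.07784959] foot [-0.00038577 -0.03311685  0.12284967]
```

```bash
python3 -m creep '-.036 -.035 0 0 .02;-.036 -.035 0 0 .02;-.036 -.035 .03 0 .02;-.036 -.035 .05 0 .02;-.036 -.035 .05 0 .02;-.036 -.035 .05 0 .02'; python3 - <<'E'
from h import *
w=cam("wrist");save(w,"pics/w3full.png")
cv2.imwrite("pics/w3.png",cv2.resize(w[0][170:370,200:460],(780,600),interpolation=cv2.INTER_CUBIC)[...,::-1])
E
```

```text
t: 6.45
ee_pos: [0.5246, 0.1183, 0.1307]
orientation: [[-0.953, 0.304, -0.0], [0.304, 0.953, -0.0], [0.0, -0.0, -1.0]]
force: [-0.8, 1.2, -0.5]
opening: 0.031
grasp_force: 59.8
```

View pics/w3.png

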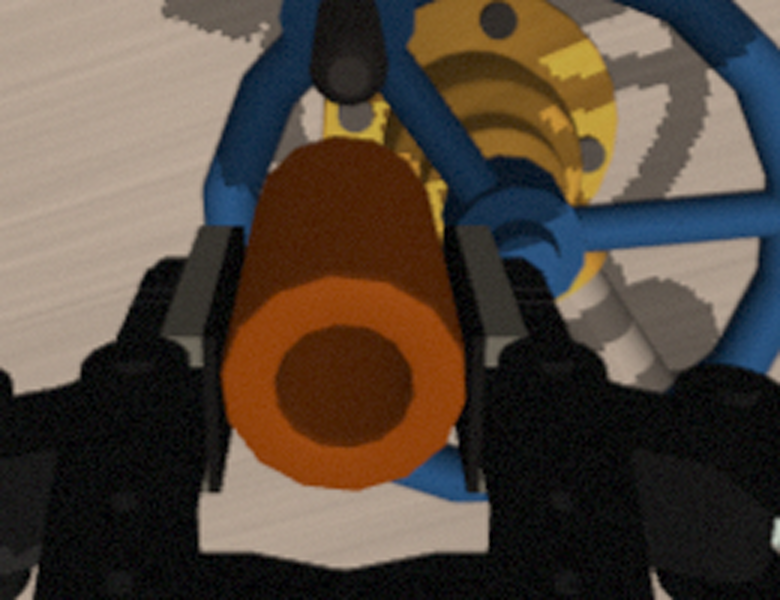

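The pin tip is at about pixel (316,195), laterally in line with the sleeve's ring centre at (314.5,297.4). The hub top is near (380,248).

```bash
python3 - <<'E'
from h import *
w=cam("wrist");o=get_obs();p=np.array(o["ee_pos"]);R=np.array(o["orientation"]);print(p)
t=ray(w,314.4,297.4,p[2]+.0345)
for v in(193.5,195,196.5):
  tip=ray(w,316,v,.137);print(R.T@(tip-t),R.T@(t-p),tip)
b=ray(w,315,170+137/3,p[2]-.0217);print("bottom c",R.T@(b-p)-[.016,0,0])
d=tip-t
print("hub",R.T@(ray(w,200+526/3,170+240/3,.098)-t))
E
```

```text
[0.52547041 0.11870562 0.13173766]
[0.0326895  0.0007236  0.02918334] [ 0.00314324  0.00233355 -0.03450307] [0.49225302 0.1325094  0.137     ]
[0.03201933 0.00072431 0.02918447] [ 0.00314324  0.00233355 -0.03450307] [0.49289168 0.13230633 0.137     ]
[0.03134739 0.00072501 0.0291856 ] [ 0.00314324  0.00233355 -0.03450307] [0.49353203 0.13210272 0.137     ]
bottom c [0.00092235 0.00269551 0.02167417]
hub [-0.01132383  0.03569874  0.06829194]
```

```bash
python3 -m creep '0 0 -.045 0 .02;.033 .0005 -.045 0 .02;.033 .0005 -.045 0 .02;.033 .0005 -.045 0 .02;.033 .0005 -.035 0 .02;.033 .0005 -.027 0 .02;.033 .0005 -.024 0 .02;.033 .0005 -.021 0 .02;.033 .0005 -.021 0 .02'
```

```text
t: 7.45
ee_pos: [0.4934, 0.1289, 0.1505]
orientation: [[-0.953, 0.304, -0.001], [0.304, 0.953, -0.0], [0.001, -0.001, -1.0]]
force: [-0.5, 0.6, -0.9]
opening: 0.0305
grasp_force: 59.8
```

```bash
python3 -m creep '0 0 .01 0 .02;0 0 .02 0 .02;0 0 .028 0 .02;0 0 .033 0 .02;0 0 .035 0 .02;0 0 .035 0 .02'; python3 -c "
from h import *
cam('side');print(get_obs()['force'],get_obs()['ee_pos'])"
```

```text
t: 8.05
ee_pos: [0.4934, 0.1291, 0.116]
orientation: [[-0.953, 0.304, -0.0], [0.304, 0.953, -0.0], [0.0, -0.0, -1.0]]
force: [-0.9, -0.2, -0.3]
opening: 0.0312
grasp_force: 59.8
[0.35464429 0.0399412  0.29799982] [0.49360273 0.12911022 0.11634603]
```

Clear so far. Lower until contact.

```bash
python3 -m creep '0 0 .001 0 .02;0 0 .002 0 .02;0 0 .002 0 .02'; python3 -m creep '0 0 .001 0 .02;0 0 .001 0 .02;0 0 .001 0 .02';python3 -m creep '0 0 .001 0 .02;0 0 .001 0 .02;0 0 .001 0 .02'
```

```text
t: 8.4
ee_pos: [0.4936, 0.1291, 0.1144]
orientation: [[-0.953, 0.304, 0.0], [0.304, 0.953, 0.0], [-0.0, 0.0, -1.0]]
force: [0.6, -0.2, 0.1]
opening: 0.0311
grasp_force: 59.8
t: 8.7
ee_pos: [0.4937, 0.1291, 0.1137]
orientation: [[-0.953, 0.304, 0.001], [0.304, 0.953, 0.0], [-0.001, 0.0, -1.0]]
force: [-0.8, -0.4, 2.8]
opening: 0.0308
grasp_force: 60.1
t: 9.0
ee_pos: [0.4938, 0.1291, 0.1136]
orientation: [[-0.953, 0.304, 0.001], [0.304, 0.953, 0.0], [-0.001, 0.001, -1.0]]
force: [-3.0, -1.0, 9.8]
opening: 0.0309
grasp_force: 60.9
```

Seated: contact came at TCP z = 0.1137, the height I predicted. Next I'll probe radially within the play to find the pin centre.

```bash
python3 -m creep '.0008 -.0006 -.001 0 .02;.0016 -.0012 -.001 0 .02;.0016 -.0012 -.001 0 .02'; python3 -m creep '.0012 -.0009 0 0 .02;.0012 -.0009 0 0 .02;.0012 -.0009 0 0 .02'; python3 -m creep '-.0024 .0018 0 0 .02;-.0044 .0033 0 0 .02;-.0044 .0033 0 0 .02';python3 -m creep '-.0012 .0009 0 0 .02;-.0012 .0009 0 0 .02;-.0012 .0009 0 0 .02'
```

```text
t: 9.3
ee_pos: [0.4922, 0.1286, 0.1136]
orientation: [[-0.953, 0.304, 0.001], [0.304, 0.953, 0.0], [-0.001, 0.001, -1.0]]
force: [1.9, 0.1, 3.3]
opening: 0.0307
grasp_force: 60.2
t: 9.6
ee_pos: [0.4907, 0.1281, 0.1136]
orientation: [[-0.953, 0.304, 0.001], [0.304, 0.953, 0.0], [-0.001, 0.001, -1.0]]
force: [2.8, 1.5, 4.8]
opening: 0.0309
grasp_force: 60.2
t: 9.9
ee_pos: [0.4933, 0.1289, 0.1136]
orientation: [[-0.953, 0.304, -0.004], [0.304, 0.953, -0.002], [0.003, -0.003, -1.0]]
force: [-6.7, -2.6, 13.0]
opening: 0.0312
grasp_force: 61.1
t: 10.2
ee_pos: [0.4945, 0.1293, 0.1136]
orientation: [[-0.953, 0.304, -0.004], [0.304, 0.953, -0.002], [0.003, -0.003, -1.0]]
force: [-6.9, -2.6, 13.0]
opening: 0.0311
grasp_force: 61.1
```

```bash
python3 -m creep '0 0 -.0015 0 .02;0 0 -.0015 0 .02;0 0 -.0015 0 .02'; python3 -m creep '.0016 -.0012 0 0 .02;.0032 -.0024 0 0 .02;.0032 -.0024 0 0 .02'; python3 -m creep '.0016 -.0012 0 0 .02;.0016 -.0012 0 0 .02;.0016 -.0012 0 0 .02';python3 -m creep '.0012 -.0009 0 0 .02;.0012 -.0009 0 0 .02;.0012 -.0009 0 0 .02'
```

```text
t: 10.5
ee_pos: [0.4954, 0.1298, 0.1139]
orientation: [[-0.953, 0.304, -0.003], [0.304, 0.953, -0.001], [0.003, -0.002, -1.0]]
force: [-5.5, -0.8, 2.6]
opening: 0.0308
grasp_force: 60.0
t: 10.8
ee_pos: [0.4932, 0.1289, 0.1147]
orientation: [[-0.953, 0.304, 0.0], [0.304, 0.953, 0.0], [-0.0, 0.0, -1.0]]
force: [-0.1, 0.1, -0.6]
opening: 0.0309
grasp_force: 59.8
t: 11.1
ee_pos: [0.4913, 0.1283, 0.1149]
orientation: [[-0.953, 0.304, 0.0], [0.304, 0.953, 0.0], [-0.0, 0.0, -1.0]]
force: [-0.5, 0.5, -1.3]
opening: 0.0312
grasp_force: 59.8
t: 11.4
ee_pos: [0.4903, 0.128, 0.1149]
orientation: [[-0.953, 0.304, 0.001], [0.304, 0.953, 0.0], [-0.001, 0.001, -1.0]]
force: [2.9, 1.6, -2.5]
opening: 0.031
grasp_force: 59.8
```

```bash
cat >> h.py <<'E'
def arc(A,a0,a1,step,rad=.06):
    "print tool shifts for TCP on circle about A from current pose"
    o=get_obs();R=np.array(o["orientation"]);p=np.array(o["ee_pos"])
    n=int(np.ceil(abs(a1-a0)/step))
    for a in np.linspace(a0,a1,n+1)[1:]:
        q=np.array([A[0]+rad*np.cos(a),A[1]+rad*np.sin(a),p[2]]);print("%.4f %.4f"%tuple((R.T@(q-p))[:2]),"a=%.3f"%a)
def polar(A):
    p=np.array(get_obs()["ee_pos"])[:2]-A;return np.hypot(*p),np.arctan2(p[1],p[0])
E
python3 - <<'E'
from h import *
A=[.549,.149];print(polar(A));arc(A,-2.79,-2.79-1.4,.2)
E
```

```text
(np.float64(0.06233550007114259), np.float64(-2.7972720677261695))
0.0042 0.0112 a=-2.990
0.0085 0.0224 a=-3.190
0.0104 0.0343 a=-3.390
0.0099 0.0462 a=-3.590
0.0071 0.0579 a=-3.790
0.0020 0.0687 a=-3.990
-0.0052 0.0783 a=-4.190
```

```bash
python3 -m creep '0 0 .001 0 .02;.0042 .0112 .001 0 .02;.0085 .0224 .001 0 .02;.0104 .0343 .001 0 .02;.0099 .0462 .001 0 .02;.0071 .0579 .001 0 .02;.0071 .0579 .001 0 .02'
```

```text
t: 12.1
ee_pos: [0.5015, 0.1872, 0.1137]
orientation: [[-0.953, 0.302, 0.0], [0.302, 0.953, 0.002], [0.0, 0.002, -1.0]]
force: [0.1, 0.7, -0.3]
opening: 0.0309
grasp_force: 60.2
```

```bash
python3 - <<'E'
from h import *
A=[.549,.149];print(polar(A));arc(A,-3.79,-3.79-1.8,.2)
E
```

```text
(np.float64(0.060911829999081665), np.float64(2.463915874291536))
-0.0054 0.0089 a=-3.990
-0.0125 0.0185 a=-4.190
-0.0215 0.0264 a=-4.390
-0.0318 0.0325 a=-4.590
-0.0431 0.0364 a=-4.790
-0.0550 0.0379 a=-4.990
-0.0670 0.0371 a=-5.190
-0.0785 0.0339 a=-5.390
-0.0892 0.0284 a=-5.590
```

```bash
python3 -m creep '-.0054 .0089 0 0 .02;-.0125 .0185 0 0 .02;-.0215 .0264 0 0 .02;-.0318 .0325 0 0 .02'; python3 -m creep '-.0113 .0039 0 0 .02;-.0232 .0054 0 0 .02;-.0352 .0046 0 0 .02;-.0467 .0014 0 0 .02;-.0574 -.0041 0 0 .02'; python3 - <<'E'
from h import *
A=[.549,.149];print(polar(A),get_obs()["force"]);arc(A,-5.59,-6.19,.1)
E
```

```text
t: 12.5
ee_pos: [0.5415, 0.2072, 0.1137]
orientation: [[-0.953, 0.304, -0.001], [0.304, 0.953, 0.001], [0.001, 0.001, -1.0]]
force: [-3.7, 0.3, 2.2]
opening: 0.031
grasp_force: 60.2
t: 13.0
ee_pos: [0.5956, 0.1847, 0.1138]
orientation: [[-0.953, 0.304, 0.001], [0.304, 0.953, 0.001], [-0.001, 0.001, -1.0]]
force: [-0.2, 4.3, 0.3]
opening: 0.0311
grasp_force: 60.1
(np.float64(0.05876111728510329), np.float64(0.6537469805193287)) [-0.18995527  4.28034691  0.31744044]
-0.0029 -0.0006 a=-5.676
-0.0069 -0.0039 a=-5.761
-0.0105 -0.0076 a=-5.847
-0.0139 -0.0115 a=-5.933
-0.0168 -0.0157 a=-6.019
-0.0194 -0.0201 a=-6.104
-0.0216 -0.0247 a=-6.190
```

```bash
python3 -m creep '-.0029 -.0006 0 0 .02;-.0069 -.0039 0 0 .02;-.0105 -.0076 0 0 .02;-.0139 -.0115 0 0 .02;-.0139 -.0115 0 0 .02;-.0139 -.0115 0 0 .02'; python3 -m creep '-.0015 -.0021 0 0 .02;-.0029 -.0042 0 0 .02;-.0029 -.0042 0 0 .02;-.0029 -.0042 0 0 .02';python3 -c "
from h import *
print(polar([.549,.149]))"
```

```text
t: 13.6
ee_pos: [0.6038, 0.1693, 0.1139]
orientation: [[-0.953, 0.304, 0.0], [0.304, 0.953, -0.001], [-0.0, -0.001, -1.0]]
force: [0.8, 0.7, -0.0]
opening: 0.0312
grasp_force: 60.2
t: 14.0
ee_pos: [0.6055, 0.1648, 0.1138]
orientation: [[-0.953, 0.304, 0.0], [0.304, 0.953, -0.0], [-0.0, -0.0, -1.0]]
force: [1.3, 2.1, -1.2]
opening: 0.0308
grasp_force: 60.2
(np.float64(0.05863770971332978), np.float64(0.27367311041740616))
```

```bash
for i in 1; do python3 -m creep '-.0011 -.0017 0 0 .02;-.0011 -.0017 0 0 .02;-.0011 -.0017 0 0 .02'; python3 -m creep '-.0011 -.0017 0 0 .02;-.0011 -.0017 0 0 .02;-.0011 -.0017 0 0 .02'; python3 -m creep '-.0011 -.0017 0 0 .02;-.0011 -.0017 0 0 .02;-.0011 -.0017 0 0 .02';done | grep -E "pos|force: \["; python3 -c "
from h import *
print(polar([.549,.149]))"
```

```text
ee_pos: [0.606, 0.1629, 0.1138]
force: [2.2, 2.9, -0.3]
ee_pos: [0.6064, 0.1619, 0.1138]
force: [0.4, 6.4, -0.6]
ee_pos: [0.6065, 0.1617, 0.1138]
force: [-0.3, 11.5, 0.2]
(np.float64(0.05884898786836155), np.float64(0.2176645886384696))
```

The stop is reached: the TCP stalls at (0.6064,0.1618) under 11 N. I'll save reference images of the closed wheel, then relax the push and plan the turns.

```bash
python3 - <<'E'
from h import *
import pickle
o=get_obs();pickle.dump((cam("wrist"),cam("top"),cam("side"),o["ee_pos"],o["orientation"]),open("ref.pkl","wb"))
E
python3 -m creep '.002 .003 0 0 .02;.002 .003 0 0 .02;.002 .003 0 0 .02'; python3 - <<'E'
from h import *
A=[.5485,.1485];print(polar(A));arc(A,.3,4.3,.21)
E
```

```text
t: 15.35
ee_pos: [0.6058, 0.1625, 0.1137]
orientation: [[-0.953, 0.304, -0.001], [0.304, 0.953, -0.0], [0.0, -0.0, -1.0]]
force: [0.4, 1.8, -0.7]
opening: 0.0308
grasp_force: 60.5
(np.float64(0.05896567339055241), np.float64(0.23921083316536626))
0.0089 0.0127 a=0.500
0.0184 0.0201 a=0.700
0.0291 0.0254 a=0.900
0.0407 0.0285 a=1.100
0.0526 0.0292 a=1.300
0.0645 0.0276 a=1.500
0.0758 0.0236 a=1.700
0.0861 0.0175 a=1.900
0.0949 0.0094 a=2.100
0.1020 -0.0002 a=2.300
0.1070 -0.0111 a=2.500
0.1098 -0.0228 a=2.700
0.1102 -0.0347 a=2.900
0.1082 -0.0466 a=3.100
0.1039 -0.0577 a=3.300
0.0975 -0.0678 a=3.500
0.0892 -0.0765 a=3.700
0.0793 -0.0833 a=3.900
0.0683 -0.0880 a=4.100
0.0565 -0.0904 a=4.300
```

```bash
python3 -m creep '.0089 .0127 0 0 .02;.0184 .0201 0 0 .02;.0291 .0254 0 0 .02;.0407 .0285 0 0 .02;.0526 .0292 0 0 .02;.0645 .0276 0 0 .02;.0758 .0236 0 0 .02;.0861 .0175 0 0 .02' | grep -E "t:|pos|force"; python3 -m creep '.0088 -.0081 0 0 .02;.0159 -.0177 0 0 .02;.0209 -.0286 0 0 .02;.0237 -.0403 0 0 .02;.0241 -.0522 0 0 .02;.0221 -.0641 0 0 .02;.0178 -.0752 0 0 .02;.0114 -.0853 0 0 .02' | grep -E "t:|pos|force"; python3 - <<'E'
from h import *
A=[.5485,.1485];print(polar(A));arc(A,3.5,7.5,.21)
E
```

```text
t: 16.15
ee_pos: [0.5282, 0.2056, 0.1138]
force: [3.6, -0.4, -1.2]
grasp_force: 60.5
t: 16.95
ee_pos: [0.4921, 0.1265, 0.1137]
force: [-1.3, 2.9, 0.5]
grasp_force: 60.7
(np.float64(0.06052877077806879), np.float64(-2.7700428396272483))
-0.0082 -0.0077 a=3.700
-0.0181 -0.0145 a=3.900
-0.0291 -0.0192 a=4.100
-0.0409 -0.0216 a=4.300
-0.0528 -0.0216 a=4.500
-0.0646 -0.0193 a=4.700
-0.0756 -0.0147 a=4.900
-0.0855 -0.0079 a=5.100
-0.0939 0.0006 a=5.300
-0.1004 0.0107 a=5.500
-0.1048 0.0218 a=5.700
-0.1069 0.0336 a=5.900
-0.1066 0.0456 a=6.100
-0.1039 0.0573 a=6.300
-0.0989 0.0682 a=6.500
-0.0919 0.0779 a=6.700
-0.0831 0.0860 a=6.900
-0.0729 0.0922 a=7.100
-0.0616 0.0963 a=7.300
-0.0497 0.0980 a=7.500
```

```bash
python3 -m creep '-.0082 -.0077 0 0 .02;-.0181 -.0145 0 0 .02;-.0291 -.0192 0 0 .02;-.0409 -.0216 0 0 .02;-.0528 -.0216 0 0 .02;-.0646 -.0193 0 0 .02;-.0756 -.0147 0 0 .02;-.0855 -.0079 0 0 .02;-.0939 .0006 0 0 .02;-.1004 .0107 0 0 .02;-.1048 .0218 0 0 .02;-.1069 .0336 0 0 .02;-.1066 .0456 0 0 .02;-.1039 .0573 0 0 .02;-.0989 .0682 0 0 .02;-.0919 .0779 0 0 .02;-.0831 .0860 0 0 .02;-.0729 .0922 0 0 .02;-.0616 .0963 0 0 .02;-.0497 .0980 0 0 .02' | grep -E "t:|pos|force";  python3 - <<'E'
from h import *
A=[.5485,.1485];print(polar(A));arc(A,7.5,11.5,.21)
E
```

```text
t: 18.95
ee_pos: [0.5688, 0.2067, 0.1138]
force: [2.4, -0.8, 0.2]
grasp_force: 60.5
(np.float64(0.06163277851815064), np.float64(1.235585498507153))
0.0109 -0.0023 a=7.700
0.0225 -0.0053 a=7.900
0.0332 -0.0106 a=8.100
0.0427 -0.0179 a=8.300
0.0506 -0.0269 a=8.500
0.0565 -0.0373 a=8.700
0.0603 -0.0487 a=8.900
0.0616 -0.0606 a=9.100
0.0606 -0.0726 a=9.300
0.0573 -0.0841 a=9.500
0.0517 -0.0947 a=9.700
0.0442 -0.1040 a=9.900
0.0349 -0.1116 a=10.100
0.0243 -0.1172 a=10.300
0.0128 -0.1206 a=10.500
0.0009 -0.1216 a=10.700
-0.0110 -0.1203 a=10.900
-0.0224 -0.1166 a=11.100
-0.0329 -0.1107 a=11.300
-0.0419 -0.1029 a=11.500
```

```bash
python3 -m creep '.0109 -.0023 0 0 .02;.0225 -.0053 0 0 .02;.0332 -.0106 0 0 .02;.0427 -.0179 0 0 .02;.0506 -.0269 0 0 .02;.0565 -.0373 0 0 .02;.0603 -.0487 0 0 .02;.0616 -.0606 0 0 .02;.0606 -.0726 0 0 .02;.0573 -.0841 0 0 .02;.0517 -.0947 0 0 .02;.0442 -.1040 0 0 .02;.0349 -.1116 0 0 .02;.0243 -.1172 0 0 .02;.0128 -.1206 0 0 .02;.0009 -.1216 0 0 .02;-.0110 -.1203 0 0 .02;-.0224 -.1166 0 0 .02;-.0329 -.1107 0 0 .02;-.0419 -.1029 0 0 .02' | grep -E "t:|pos|force";  python3 - <<'E'
from h import *
A=[.5485,.1485];print(polar(A));arc(A,11.5,4*np.pi+.26,.21)
E
```

```text
t: 20.95
ee_pos: [0.5797, 0.0949, 0.1137]
force: [-2.6, -3.1, 2.6]
grasp_force: 60.8
(np.float64(0.06202480422678603), np.float64(-1.0441516435716685))
-0.0046 0.0093 a=11.689
-0.0097 0.0194 a=11.879
-0.0129 0.0303 a=12.068
-0.0140 0.0416 a=12.258
-0.0129 0.0529 a=12.447
-0.0097 0.0638 a=12.637
-0.0045 0.0739 a=12.826
```

```bash
python3 -m creep '-.0046 .0093 0 0 .02;-.0097 .0194 0 0 .02;-.0129 .0303 0 0 .02;-.0140 .0416 0 0 .02;-.0129 .0529 0 0 .02;-.0097 .0638 0 0 .02;-.0050 .0730 0 0 .02;-.0050 .0730 0 0 .02;-.0050 .0730 0 0 .02' | grep -E "t:|pos|force"; python3 - <<'E'
from h import *
import pickle
A=[.5485,.1485];print(polar(A))
ref=pickle.load(open("ref.pkl","rb"));w=cam("wrist");t=cam("top")
f=lambda c:c[0][150:400,140:540]
cv2.imwrite("pics/cmp.png",np.hstack([f(ref[0]),f(w)])[...,::-1])
E
```

```text
t: 21.85
ee_pos: [0.6051, 0.1642, 0.1137]
force: [0.1, -0.2, -0.2]
grasp_force: 60.7
(np.float64(0.05873031469596462), np.float64(0.271372374504898))
```

View pics/cmp.png

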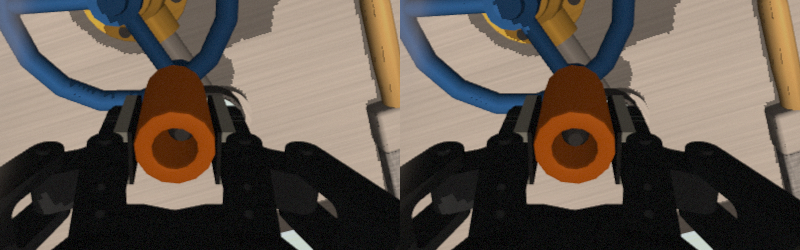

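Left is closed, right is now: the wheel is nearly at the same angle in both. The pin-side spoke runs from the hub at about (520,10) down to the sleeve, and the other spoke runs left. I'll measure spoke angles from the blue mask in both views.

```bash
cat >> h.py <<'E'
def spokes(c,A=(.5485,.1485)):
    f=c[0];K,R,t=c[2:];h=cv2.cvtColor(f,cv2.COLOR_RGB2HSV)
    m=(h[...,0]>98)&(h[...,0]<125)&(h[...,1]>110)&(h[...,2]>40)
    v,u=np.nonzero(m);d=(np.stack([u,v,np.ones_like(u)],1)@np.linalg.inv(K).T)@R;o=-R.T@t
    p=(o+d*((.084-o[2])/d[:,2])[:,None])[:,:2]-A
    r_=np.hypot(*p.T);a=np.arctan2(p[:,1],p[:,0]);out=[]
    s=(r_>.026)&(r_<.046)
    for k in np.array([0,2*np.pi/3,-2*np.pi/3])+.266:
        e=np.angle(np.exp(1j*(a-k)));q=s&(abs(e)<.3)
        if q.sum()>30:
            for _ in range(3): q=s&(abs(e-np.median(e[q]))<.2)
            out.append((round(float(np.mean(e[q])),4),int(q.sum())))
        else: out.append((None,int(q.sum())))
    return out
E
python3 - <<'E'
from h import *
import pickle
ref=pickle.load(open("ref.pkl","rb"))
for i,n in enumerate(("wrist","top","side")): print(n,spokes(ref[i]),spokes(cam(n)))
E
```

```text
wrist [(0.0791, 594), (-0.0328, 789), (0.0257, 628)] [(0.0729, 578), (-0.0427, 786), (0.0154, 596)]
top [(None, 0), (None, 0), (None, 12)] [(None, 0), (None, 0), (None, 12)]
side [(None, 3), (None, 6), (None, 4)] [(None, 3), (None, 6), (None, 6)]
```

The wheel is within about 0.01 rad (0.5°) of exactly two turns. The sleeve is seated (z = 0.1137), still gripped, and under no load, so I'm handing in.

```bash
python3 -c "
from cell import r
print(r.finish_job())"
```

```text
the job is handed in; nothing more can be done
None
```

The job is handed in: I seated the sleeve on the pin, cranked the valve clockwise to its stop, then backed it off two full turns (within about 0.01 rad by wrist camera), and ended with the sleeve still gripped and the wheel at rest at about 22 s of the 72 s allowed.

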